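# Shut the drawers that are done with

### The arm

A 6-joint arm with a two-finger parallel gripper is mounted at the origin on the work surface. World frame = base frame: x ahead of the robot, y to its left, z up, the work surface at z = 0. Lengths are in mm, angles in rad, forces in N, time in s.
With the tool pointing down it reaches from about 300 to 825 mm from the base axis. Payload 5.4 kg.
Tool frame: the origin (TCP) lies at the very end of the fingers, on their centre line; the grasp point (between the pads) lies grasp_offset behind it (grasp_offset is the distance from the TCP to the grasp point, in mm); z points along the fingers, y is the line along which they close (so a half turn about z gives the same grasp; the last joint's range is limited). The gripper opens to 92 mm and grips with 3 to 60 N. Pads are 20 mm wide; open, the fingers measure 128 mm over their backs; the gripper's body (75 mm by 189 mm) begins 69 mm behind the grasp point.
Start: joints at [0.9, 0.158, 1.597, -0, 1.386, -0.21], TCP at [255.689, 515.004, 214.601] pointing down, gripper open.
Joint ranges: [-2.91, 2.91], [-0.94, 2.29], [0.18, 2.7], [-1.29, 4.43], [0.17, 2.64], [-3, 3]. Speed limits (rad/s): [2.57, 2.57, 3.14, 3.14, 3.14, 3.14].

### API

Orientations are given as a unit quaternion [x, y, z, w].
In Python, from workcell import * gives the robot as it stands.
- The arm moves only by the tool step_arm, never from a script. Its argument "rows" is text: rows parted by semicolons, each of 7 numbers parted by spaces: the turn, a rotation vector about the world's x, y, z each as a share of 1.5 rad, from -1 to 1, then the shift along the world's x, y, z each as a share of 20 cm, from -1 to 1, then the opening in per cent of the stroke, from 0 (shut) to 100 (fully open). A call has 1 to 5 rows; each row is the pose to reach, as a shift and turn from the pose commanded when the call began; what a row does not reach only later rows make up. A row lasts 1/12 s, in which the tool goes at most 41.7 mm and 7.16 degrees, less where a joint would pass 70% of its speed; a pose out of reach is approached as far as the arm can. A call with a number of a shift or a turn outside -1 to 1 is refused whole. A call with a gripper value outside its range is refused whole. The fingers move at their own pace and stop on an object; "squeeze" is the grip in N (left out, the last holds). Time passes only in rows, so rows that repeat a pose let the fingers close. It gives the time, the measured TCP pose, the force, the opening and the grip force at its end, in the units of the state.
- state(): the state, without advancing time (a new reading comes with each control period).
- snapshot(name): name is "scene" or "top" or "wrist"; returns a dict with "color" (400x640x3 uint8, red, green, blue), "z_map" (400x640 float32, mm along the optical axis (not along the pixel's ray), 0 where there is no reading), "vfov" (degrees; the focal length in pixels is half the picture's height over the tangent of half this angle, whatever the lens; pixels are square), "cx", "cy" (the principal point, pixels), "R" (3x3) and "t" (3): a world point X has camera coordinates R X + t; the wrist camera has in their place "T_tool_cam" (4x4, takes a point from camera to tool coordinates, whose origin is the TCP and whose axes are the flange's). Camera axes: x right, y down, z forward; pixel columns grow to the right and rows downward; lengths in mm; the calibration is good to about 2 mm. A picture is of the moment at which its call begins: read the wrist's pose just before it.
- close_job(): hands the job in; it is judged then, once.
Trained networks look in the newest picture that a camera, given by its name, has taken for a name from the list of things; names that differ only in an ending like _2 or _b are one class to them, and where a whole thing is asked for, a point or a joint stands for the part that bears it (a point fixed in the world has none). Each returns a list of dicts, best first, with "score" (0 to 1); they miss things now and then, are a little off and sometimes report something else, mostly with a low value. They report only what shows in the picture. A call takes as long as a camera call. They do not tell look-alikes from the thing itself.
- find_in(camera, query): "rect" ([centre column, centre row, width, height] in pixels, round what is visible of it).
- tip_of(camera, query): "position" ([column, row] in pixels: a listed point, or the origin of a listed thing).
The state is a dict: "time": time; "joint_pos": joint angles; "qd": joint speeds; "joint_torque": joint torques, N m; "ee_pos": TCP position; "orientation": TCP orientation; "ft_force": force on the tool from outside, world axes, zero at the start; "wrist_torque": the same for the moment, N m; "gripper_width": finger opening in mm; "gripper_force": force on a finger pad.
Only numpy, scipy, OpenCV 4.12 (cv2) and the standard library are available. Lean on these libraries where they do the work, as an engineer would, in place of code of your own. Each camera call takes 0.05 s, during which the arm holds its last target. There are 200 camera calls.

### The job

The three drawers of the little plywood chest stand open: with your fingertips, push fully shut the two that hold the rectangular printing blocks, until their fronts are flush with the chest, and leave the drawer with the round wooden box open just as it is. Push only on the outside of the drawer fronts: do not reach into the drawers or grip anything, and leave the jar, the bottle and the bowl undisturbed.

Things in the scene. Friction and masses are not known exactly. Their poses are not given: they have to be found in the camera images.
- chest: Low plywood chest, fixed to the table, three drawers side by side: 190 mm deep, 344 wide, 85 tall. Origin: on the table under the middle of its front face (plane of the shut drawer fronts). x points level into the chest, y left along the front as seen from the robot, z up. Drawer middles at y = +110, 0, -110 mm; gaps of 12 mm between fronts. Yaw within 0.25 rad.
- drawer0 (a joint): How far (m) the left (+y of the chest) drawer is pulled out: 0 fully shut (front flush with the chest, against a hard stop), up to 0.125 open. It slides level along the chest's x axis with about 1.5 N of friction and stays where it is left. All start 78 to 105 mm open. The drawer: 170 mm long, open on top, 5 mm walls 40 mm tall, grey felt floor 20 mm above the table.
- front0 (a point): Centre of the outer face of the left (+y of the chest) drawer's front, 42 mm above the table; moves with the drawer; axes as the chest's (x into the chest). The front: a flat panel 98 mm wide and 12 mm thick, from 14 to 71 mm above the table, no handle, only an open notch 34 mm wide and 15 mm deep in the middle of its upper edge.
- drawer1 (a joint): How far (m) the middle drawer is pulled out: 0 fully shut (front flush with the chest, against a hard stop), up to 0.125 open. It slides level along the chest's x axis with about 1.5 N of friction and stays where it is left. All start 78 to 105 mm open. The drawer: 170 mm long, open on top, 5 mm walls 40 mm tall, grey felt floor 20 mm above the table.
- front1 (a point): Centre of the outer face of the middle drawer's front, 42 mm above the table; moves with the drawer; axes as the chest's (x into the chest). The front: a flat panel 98 mm wide and 12 mm thick, from 14 to 71 mm above the table, no handle, only an open notch 34 mm wide and 15 mm deep in the middle of its upper edge.
- drawer2 (a joint): How far (m) the right (-y of the chest) drawer is pulled out: 0 fully shut (front flush with the chest, against a hard stop), up to 0.125 open. It slides level along the chest's x axis with about 1.5 N of friction and stays where it is left. All start 78 to 105 mm open. The drawer: 170 mm long, open on top, 5 mm walls 40 mm tall, grey felt floor 20 mm above the table.
- front2 (a point): Centre of the outer face of the right (-y of the chest) drawer's front, 42 mm above the table; moves with the drawer; axes as the chest's (x into the chest). The front: a flat panel 98 mm wide and 12 mm thick, from 14 to 71 mm above the table, no handle, only an open notch 34 mm wide and 15 mm deep in the middle of its upper edge.
- round_box: Round lidded box of light wood, 52 mm in diameter, 32 mm tall, loose, in one of the three drawers (which one varies), 20 to 35 mm in front of the chest's front plane, so it shows from above. Origin: centre of its underside, z up. Its y in the chest's frame tells the drawer: near +110, 0 or -110 mm.
- block_a: Light wooden printing block, rectangular, 44 x 62 mm and 20 mm tall with a raised grip bar 16 x 50 mm along its longer side, 32 mm tall in all, loose, lying in one of the drawers (which drawer varies). Origin: centre of its underside, z up.
- block_b: Light wooden printing block, rectangular, 44 x 62 mm and 20 mm tall with a raised grip bar 16 x 50 mm along its longer side, 32 mm tall in all, loose, lying in one of the drawers (which drawer varies). Origin: centre of its underside, z up.
- jar: Glass jar, 68 mm in diameter, 90 mm tall, standing on the table 265 to 310 mm to one side of the chest's middle. Origin: centre of its underside. Bystander.
- bottle: White bottle, 56 mm in diameter, 140 mm tall, standing on the table 265 to 310 mm to the other side of the chest's middle. Origin: centre of its underside. Bystander.
- bowl: Small white bowl, 76 mm in diameter, 35 mm tall, standing on top of the chest towards its back, its middle 125 to 140 mm behind the front plane. Origin: centre of its underside. Bystander.
Not all that is in view belongs to the job. Leave any red look-alike of the round_box alone.

How it is judged:
By the outcome, as a careful person would: the job done as asked, in the order asked, and still so for the second after the job is handed in, with the robot touching nothing.
It also fails if it takes over 51 s, if anything falls off the work surface, if the arm or the gripper's body presses on something with over 40 N, if the wrist force passes 120 N, or if a joint passes its speed limit or range.

## Working session

There is one attempt and no reset: what is moved stays moved. The work goes in short steps, Python scripts to look and compute and a tool call to move; the robot and the scene stay as the last step left them, time stands still between calls to the robot, and variables do not carry over. Pictures are saved under pics/ and viewed, at most 10 in all, crops included, and the job is handed in when it is done.

Besides the shell and the picture viewer there is one more tool, called after "Call:" by a JSON object that holds its "op" and its "data". step_arm: Moves the arm, as the interface text tells. Shift numbers are shares of 20 cm and turn numbers shares of 1.5 rad, none past 1 either way. Its arguments: {"type":"object","properties":{"rows":{"type":"string"},"squeeze":{"type":"number"}},"required":["rows"]}

```bash
mkdir -p pics; cat > h.py <<'E'
from workcell import *
import numpy as np, cv2
def cloud(s):
    f=200/np.tan(np.radians(s["vfov"])/2); z=s["z_map"].astype(float)
    v,u=np.mgrid[0:400,0:640]
    P=np.stack([(u-s["cx"])*z/f,(v-s["cy"])*z/f,z],-1)
    W=(P-np.array(s["t"]))@np.array(s["R"]); W[z==0]=np.nan
    return W
E
python3 - <<'E'
from h import *
s=snapshot("top"); cv2.imwrite("pics/top.png",s["color"][:,:,::-1]); W=cloud(s); np.save("W.npy",W)
for q in ["chest","front0","front1","front2","round_box","block_a","jar","bottle","bowl"]:
    for d in tip_of("top",q)[:3]:
        c,r=d["position"]; print(q,round(d["score"],2),np.round([c,r]),np.round(W[int(r),int(c)]))
st=state(); print(st["time"],st["ee_pos"],st["orientation"])
s=snapshot("scene"); cv2.imwrite("pics/scene.png",s["color"][:,:,::-1])
E
```

```text
chest 0.97 [358. 210.] [624. -77.  20.]
front0 0.97 [356. 254.] [515. -75.   0.]
front0 0.96 [405. 257.] [ 508. -198.    1.]
front0 0.84 [314. 239.] [555.  31.  57.]
front1 0.97 [356. 254.] [515. -75.   0.]
front1 0.96 [405. 257.] [ 508. -198.    1.]
front1 0.84 [314. 239.] [555.  31.  57.]
front2 0.97 [356. 254.] [515. -75.   0.]
front2 0.96 [405. 257.] [ 508. -198.    1.]
front2 0.84 [314. 239.] [555.  31.  57.]
round_box 0.96 [441. 261.] [ 501. -278.   32.]
round_box 0.55 [404. 224.] [ 590. -181.   54.]
block_a 0.91 [354. 223.] [594. -62.  52.]
block_a 0.58 [316. 219.] [600.  29.  50.]
jar 0.83 [237. 204.] [634. 208.  89.]
jar 0.54 [403. 224.] [ 590. -181.   54.]
jar 0.5 [358. 250.] [527. -71.  56.]
bottle 0.85 [468. 230.] [ 577. -328.   72.]
bowl 0.92 [397. 157.] [ 744. -157.   91.]
0.5 [255.68774709 514.99483482 214.57930325] [ 2.28367632e-01  9.73574971e-01 -2.65983643e-05 -6.27052435e-06]
```

View pics/top.png

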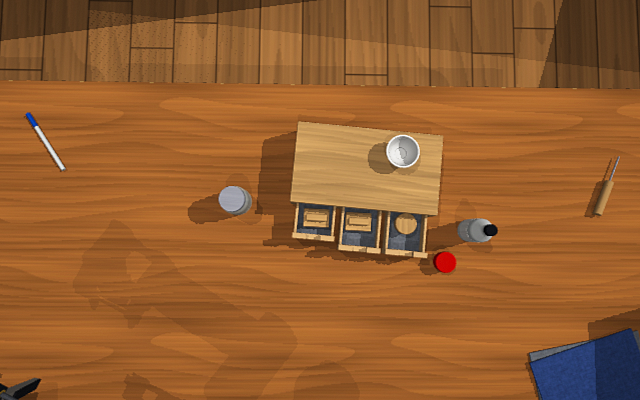

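View pics/scene.png

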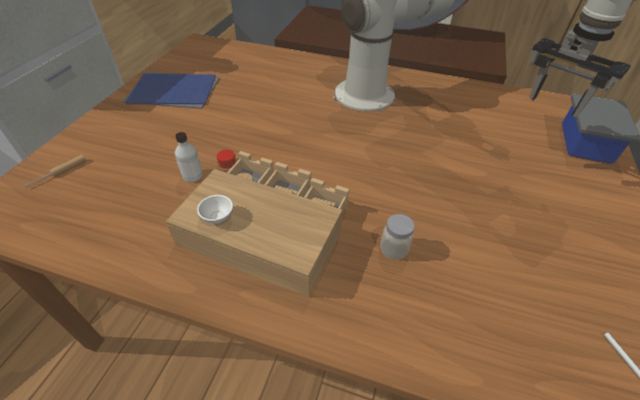

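The top view shows the round box in the right drawer (405,224) and the blocks in the left (316,219) and middle (358,222) drawers. The red look-alike stands at (445,262), in front of the right drawer. Next I'll fit the chest pose.

```bash
python3 - <<'E'
from h import *
W=np.load("W.npy"); z=W[...,2]
m=((z>80)&(z<90)).astype(np.uint8)
n,l,st,_=cv2.connectedComponentsWithStats(m); k=1+np.argmax(st[1:,4])
p=W[l==k][:,:2]; print(len(p))
# refine: hull rect over upsampled pts
r=cv2.minAreaRect(p.astype(np.float32)); B=cv2.boxPoints(r); print(r,np.round(B)); print(np.median(W[l==k][:,2]))
a=np.radians(r[2]); a=(a+np.pi/4)%(np.pi/2)-np.pi/4
ex=np.array([np.cos(a),np.sin(a)]); ey=np.array([-ex[1],ex[0]])
px,py=p@ex,p@ey; x0=px.max()-190; x0b=px.min(); yc=(py.min()+py.max())/2
print("yaw",a,"extent",np.ptp(px),np.ptp(py))
O=(px.min()+px.max()-190)/2*ex+yc*ey; print("origin",O)
q=(W[...,:2]-O); cx,cy=q@ex,q@ey
for i,y in enumerate([110,0,-110]):
    s=(abs(cy-y)<46)&(z>62)&(z<76)&(cx<-30)&(cx>-130)
    print(i,s.sum(),np.round(np.percentile(cx[s],[0,10,50,90,100])),np.round([cy[s].min(),cy[s].max()]),np.median(z[s]))
print("q",a)
E
```

```text
10968
((719.85546875, -91.23399353027344), (344.4071044921875, 190.55723571777344), 85.02806854248047) [[ 610. -255.]
 [ 800. -271.]
 [ 830.   72.]
 [ 640.   89.]]
84.87470191907599
yaw -0.08677657411719641 extent 190.55724774948192 344.4070930463066
origin [625.21282823 -83.00056395]
0 126 [-82. -81. -76. -71. -70.] [ 65. 155.] 70.88292045825918
1 133 [-100.  -99.  -94.  -89.  -88.] [-46.  46.] 70.60103062923334
2 133 [-100.  -99.  -94.  -89.  -88.] [-156.  -64.] 70.82602628205045
q -0.08677657411719641
```

Call:
{"op": "step_arm", "data": {"rows": "0 0 0.249 0.5 -0.95 0 0;0 0 0.249 0.5 -0.95 0 0;0 0 0.249 0.5 -0.95 0 0;0 0 0.249 0.5 -0.95 0 0;0 0 0.249 0.5 -0.95 0 0"}}

```text
time: 0.97
ee_pos: [348.4, 338.2, 214.7]
orientation: [0.042, 0.999, 0.0, 0.0]
ft_force: [0.1, 1.1, -0.7]
gripper_width: 60.6
gripper_force: 0.0
```

Call:
{"op": "step_arm", "data": {"rows": "0 0 0 0.37 -0.72 0 0;0 0 0 0.37 -0.72 0 0;0 0 0 0.37 -0.72 0 0;0 0 0 0.37 -0.72 0 0;0 0 0 0.37 -0.72 0 0"}}

```text
time: 1.38
ee_pos: [424.7, 190.6, 215.0]
orientation: [0.047, 0.999, -0.001, 0.001]
ft_force: [1.2, 1.0, 0.2]
gripper_width: 27.3
gripper_force: 0.0
```

Call:
{"op": "step_arm", "data": {"rows": "0 0 0 0.37 -0.72 0 0;0 0 0 0.37 -0.72 0 0;0 0 0 0.37 -0.72 0 0;0 0 0 0.37 -0.72 0 0;0 0 0 0.37 -0.72 0 0"}}

```text
time: 1.8
ee_pos: [498.3, 47.0, 214.8]
orientation: [0.046, 0.999, -0.001, 0.001]
ft_force: [-0.2, 0.1, -0.0]
gripper_width: 0.1
gripper_force: 0.0
```

Call:
{"op": "step_arm", "data": {"rows": "0 0 0 0 0 -0.9 0;0 0 0 0 0 -0.9 0;0 0 0 0 0 -0.9 0;0 0 0 0 0 -0.9 0;0 0 0 0 0 -0.9 0"}}

```text
time: 2.22
ee_pos: [490.8, 53.5, 28.6]
orientation: [0.043, 0.999, 0.001, -0.005]
ft_force: [-1.1, -0.1, -0.6]
gripper_width: 0.7
gripper_force: 0.0
```

```bash
python3 - <<'E'
from h import *
s=snapshot("top"); cv2.imwrite("pics/t2.png",cv2.resize(s["color"][110:290,220:500,::-1],None,fx=2.5,fy=2.5))
st=state();print(st["ee_pos"],st["orientation"],st["ft_force"])
E
```

```text
[490.33472692  53.49614236  28.23785422] [ 4.34636692e-02  9.99037901e-01  7.38102207e-04 -5.79974965e-03] [-2.06881725  0.03957217 -1.406926  ]
```

View pics/t2.png

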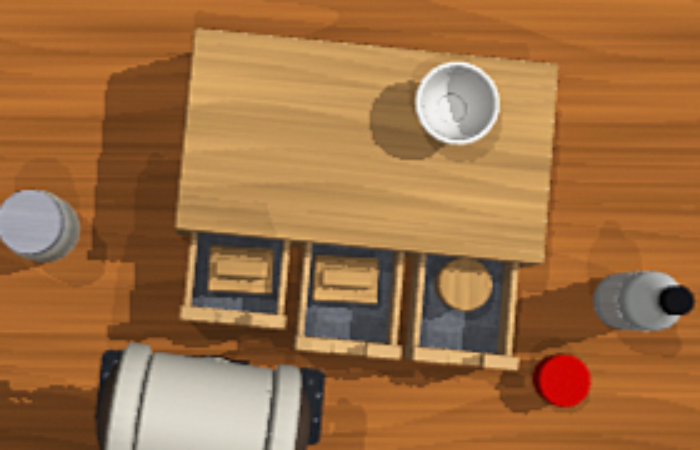

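Call:
{"op": "step_arm", "data": {"rows": "0 0 0 0 0 0 0;0 0 0 0 0 0 0;0 0 0 0 0 0 0"}}

```text
time: 2.52
ee_pos: [498.0, 51.9, 36.9]
orientation: [0.043, 0.999, -0.0, 0.002]
ft_force: [0.1, 0.2, 0.2]
gripper_width: 0.6
gripper_force: 0.0
```

Call:
{"op": "step_arm", "data": {"rows": "0 0 0 0.06 -0.08 0 0;0 0 0 0.12 -0.085 0 0;0 0 0 0.18 -0.085 0 0;0 0 0 0.2 -0.085 0 0;0 0 0 0.2 -0.085 0 0"}}

```text
time: 2.93
ee_pos: [538.1, 34.5, 36.5]
orientation: [0.044, 0.999, -0.0, 0.002]
ft_force: [0.7, 0.6, -0.6]
gripper_width: 0.6
gripper_force: 0.0
```

Call:
{"op": "step_arm", "data": {"rows": "0 0 0 0.04 -0.003 0 0;0 0 0 0.08 -0.007 0 0;0 0 0 0.12 -0.01 0 0;0 0 0 0.16 -0.014 0 0;0 0 0 0.2 -0.017 0 0"}}

```text
time: 3.35
ee_pos: [576.7, 31.3, 34.6]
orientation: [0.044, 0.999, 0.0, -0.0]
ft_force: [-1.6, 1.3, 1.0]
gripper_width: 0.5
gripper_force: 0.9
```

Call:
{"op": "step_arm", "data": {"rows": "0 0 0 0.04 -0.003 0 0;0 0 0 0.08 -0.007 0 0;0 0 0 0.11 -0.01 0 0;0 0 0 0.14 -0.012 0 0;0 0 0 0.16 -0.014 0 0"}}

```text
time: 3.77
ee_pos: [608.7, 28.3, 34.5]
orientation: [0.044, 0.999, -0.0, -0.0]
ft_force: [-2.0, 0.9, 1.0]
gripper_width: 0.4
gripper_force: 0.8
```

Call:
{"op": "step_arm", "data": {"rows": "0 0 0 0.02 -0.002 0 0;0 0 0 0.035 -0.003 0 0;0 0 0 0.05 -0.004 0 0;0 0 0 0.06 -0.005 0 0;0 0 0 0.065 -0.006 0 0"}}

```text
time: 4.18
ee_pos: [621.2, 27.2, 34.5]
orientation: [0.044, 0.999, 0.0, -0.0]
ft_force: [-1.0, 1.1, -0.1]
gripper_width: 0.7
gripper_force: 0.8
```

Call:
{"op": "step_arm", "data": {"rows": "0 0 0 0.01 -0.001 0 0;0 0 0 0.015 -0.001 0 0;0 0 0 0.015 -0.001 0 0"}}

```text
time: 4.43
ee_pos: [623.4, 27.0, 34.5]
orientation: [0.044, 0.999, -0.0, -0.001]
ft_force: [-4.1, 0.7, 2.1]
gripper_width: 0.6
gripper_force: 2.4
```

Call:
{"op": "step_arm", "data": {"rows": "0 0 0 0.01 -0.001 0 0;0 0 0 0.015 -0.001 0 0;0 0 0 0.015 -0.001 0 0"}}

```text
time: 4.68
ee_pos: [623.1, 27.1, 34.5]
orientation: [0.043, 0.999, -0.0, -0.005]
ft_force: [-17.9, 0.7, 13.0]
gripper_width: 0.4
gripper_force: 9.2
```

Call:
{"op": "step_arm", "data": {"rows": "0 0 0 -0.17 0.014 0 0;0 0 0 -0.34 0.029 0 0;0 0 0 -0.51 0.043 0 0;0 0 0 -0.68 0.058 0 0;0 0 0 -0.68 0.058 0 0"}}

```text
time: 5.1
ee_pos: [482.6, 40.2, 31.5]
orientation: [0.043, 0.999, 0.001, -0.005]
ft_force: [-0.9, -0.0, -0.7]
gripper_width: 0.2
gripper_force: 0.0
```

Call:
{"op": "step_arm", "data": {"rows": "0 0 0 0 0 0 0;0 0 0 -0.016 -0.18 0 0;0 0 0 -0.032 -0.36 0 0;0 0 0 -0.048 -0.54 0 0;0 0 0 -0.048 -0.54 0 0"}}

```text
time: 5.52
ee_pos: [484.7, -76.0, 36.5]
orientation: [0.046, 0.999, -0.002, 0.003]
ft_force: [-0.3, -0.2, -0.1]
gripper_width: 0.5
gripper_force: 0.0
```

Call:
{"op": "step_arm", "data": {"rows": "0 0 0 0 0 0 0;0 0 0 0 0 0 0"}}

```text
time: 5.68
ee_pos: [483.0, -69.9, 35.2]
orientation: [0.044, 0.999, -0.0, 0.001]
ft_force: [0.6, -0.2, -0.0]
gripper_width: 0.4
gripper_force: 0.0
```

Call:
{"op": "step_arm", "data": {"rows": "0 0 0 0.06 -0.005 0 0;0 0 0 0.12 -0.01 0 0;0 0 0 0.16 -0.014 0 0;0 0 0 0.2 -0.017 0 0;0 0 0 0.24 -0.021 0 0"}}

```text
time: 6.1
ee_pos: [529.8, -72.6, 34.4]
orientation: [0.043, 0.999, 0.0, -0.001]
ft_force: [-1.9, 1.6, 0.6]
gripper_width: 0.4
gripper_force: 0.9
```

Call:
{"op": "step_arm", "data": {"rows": "0 0 0 0.04 -0.003 0 0;0 0 0 0.08 -0.007 0 0;0 0 0 0.12 -0.01 0 0;0 0 0 0.16 -0.014 0 0;0 0 0 0.2 -0.017 0 0"}}

```text
time: 6.52
ee_pos: [569.9, -77.1, 34.3]
orientation: [0.044, 0.999, 0.0, -0.0]
ft_force: [-2.3, 1.1, -0.5]
gripper_width: 0.6
gripper_force: 0.9
```

Call:
{"op": "step_arm", "data": {"rows": "0 0 0 0.04 -0.003 0 0;0 0 0 0.07 -0.006 0 0;0 0 0 0.1 -0.009 0 0;0 0 0 0.12 -0.01 0 0;0 0 0 0.13 -0.011 0 0"}}

```text
time: 6.93
ee_pos: [596.1, -79.6, 34.7]
orientation: [0.044, 0.999, -0.0, 0.0]
ft_force: [-1.8, 0.8, 0.5]
gripper_width: 0.5
gripper_force: 0.8
```

Call:
{"op": "step_arm", "data": {"rows": "0 0 0 0.025 -0.002 0 0;0 0 0 0.045 -0.004 0 0;0 0 0 0.06 -0.005 0 0;0 0 0 0.075 -0.006 0 0;0 0 0 0.085 -0.007 0 0"}}

```text
time: 7.35
ee_pos: [612.8, -81.0, 34.7]
orientation: [0.044, 0.999, -0.0, 0.0]
ft_force: [-1.6, -0.9, -0.1]
gripper_width: 0.3
gripper_force: 0.8
```

Call:
{"op": "step_arm", "data": {"rows": "0 0 0 0.01 -0.001 0 0;0 0 0 0.015 -0.001 0 0;0 0 0 0.015 -0.001 0 0"}}

```text
time: 7.6
ee_pos: [613.9, -81.1, 34.7]
orientation: [0.044, 0.999, -0.0, -0.002]
ft_force: [-9.6, -0.9, 5.4]
gripper_width: 0.4
gripper_force: 4.6
```

Call:
{"op": "step_arm", "data": {"rows": "0 0 0 0.01 -0.001 0 0;0 0 0 0.01 -0.001 0 0;0 0 0 0.01 -0.001 0 0"}}

```text
time: 7.85
ee_pos: [613.7, -81.0, 34.7]
orientation: [0.043, 0.999, 0.0, -0.005]
ft_force: [-17.9, -0.4, 11.7]
gripper_width: 0.3
gripper_force: 9.0
```

Call:
{"op": "step_arm", "data": {"rows": "0 0 0 -0.17 0.014 0 0;0 0 0 -0.34 0.029 0 0;0 0 0 -0.51 0.043 0 0;0 0 0 -0.68 0.058 0 0;0 0 0 -0.8 0.07 0 0"}}

```text
time: 8.27
ee_pos: [455.4, -66.6, 34.5]
orientation: [0.044, 0.999, 0.0, 0.0]
ft_force: [-0.0, 0.3, 0.0]
gripper_width: 0.7
gripper_force: 0.0
```

Call:
{"op": "step_arm", "data": {"rows": "0 0 0 -0.15 0.1 0.5 0;0 0 0 -0.2 0.2 0.8 0;0 0 0 -0.2 0.2 0.8 0;0 0 0 -0.2 0.2 0.8 0;0 0 0 -0.2 0.2 0.8 0"}}

```text
time: 8.68
ee_pos: [421.2, -27.3, 203.0]
orientation: [0.043, 0.999, -0.002, 0.007]
ft_force: [0.8, -1.0, 0.7]
gripper_width: 0.7
gripper_force: 0.0
```

```bash
python3 - <<'E'
from h import *
s=snapshot("top"); cv2.imwrite("pics/t3.png",cv2.resize(s["color"][110:290,220:500,::-1],None,fx=2.5,fy=2.5))
W=cloud(s);z=W[...,2];a=-.0868;ex=np.array([np.cos(a),np.sin(a)]); ey=np.array([-ex[1],ex[0]])
q=W[...,:2]-[625.2,-83];cx,cy=q@ex,q@ey
for y in (110,0,-110):
    m=(abs(cy-y)<46)&(z>55)&(z<76)&(cx<15)&(cx>-130); print(y,m.sum(),np.round(np.percentile(cx[m],[0,10,50,100]),1) if m.any() else "")
    t=(abs(cy-y)<40)&(z>10)&(cx>-130); print(np.round(np.nanpercentile(cx[t],0),1))
print(state()["ft_force"],state()["time"])
E
```

```text
110 26 [-0.7 -0.6 -0.4  1. ]
-0.7
0 29 [-0.6 -0.4 -0.1  0.7]
-0.6
-110 233 [-99.8 -98.2 -92.2   0.2]
-99.9
[-0.06943063 -0.91736263 -0.46832014] 8.7333
```

View pics/t3.png

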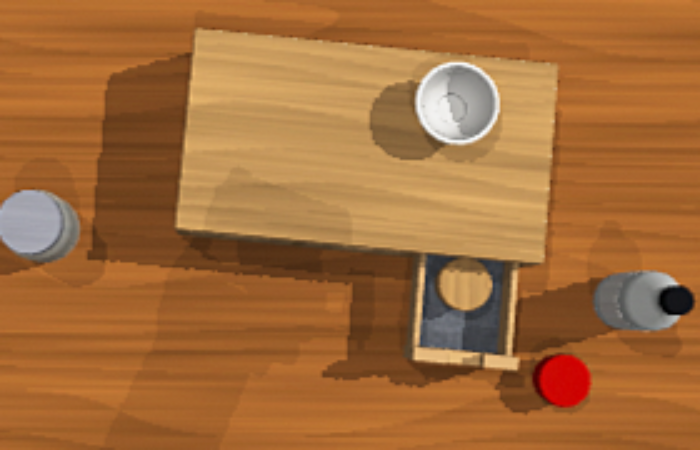

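The left and middle drawers are flush with the chest. The right drawer, with the round box at (465,283), is unmoved at 100 mm open, and the bystanders are undisturbed.

Call:
{"op": "step_arm", "data": {"rows": "0 0 0 0 0 0 0;0 0 0 0 0 0 0;0 0 0 0 0 0 0"}}

```text
time: 8.98
ee_pos: [416.6, -27.0, 192.7]
orientation: [0.044, 0.999, 0.001, -0.002]
ft_force: [0.5, -0.0, -0.0]
gripper_width: 0.5
gripper_force: 0.0
```

```bash
python3 -c "
from workcell import *
print(close_job())"
```

```text
the job is handed in; nothing more can be done
None
```

The left and middle drawers, which hold the printing blocks, are pushed fully shut; the right drawer with the round box is still open as it was, the jar, bottle and bowl are undisturbed, and the job was handed in at about 9 s.

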